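Snap the cover home in the hand press

ROBOT

A 7-joint arm with a two-finger parallel gripper is mounted at the origin on the work surface. World frame = base frame: x ahead of the robot, y to its left, z up, the work surface at z = 0. Lengths are in m, angles in rad, forces in N, time in s.
With the tool pointing down it reaches from about 0.4 to 0.85 m from the base axis. Payload 4.4 kg.
Tool frame: the origin (TCP) lies between the finger pads; the fingertips stand 19 mm ahead of it and the grasp point (between the pads) is the TCP; z points along the fingers, y is the line along which they close (so a half turn about z gives the same grasp; the last joint's range is limited). The gripper opens to 94 mm and grips with 3 to 60 N. Pads are 16 mm wide; open, the fingers measure 119 mm over their backs; the gripper's body (75 mm by 177 mm) begins 78 mm behind the grasp point.
Start: joints at [1.102, 0.628, 0.038, 1.517, -0.027, 0.996, -0.02], TCP at [0.255, -0.598, 0.224] pointing down, gripper open.
Joint ranges: [-3.06, 3.06], [-0.37, 2.12], [-1.25, 1.32], [0.18, 2.47], [-1.1, 4.24], [0.23, 1.98], [-2.94, 2.94]. Speed limits (rad/s): [2.57, 2.57, 3.14, 3.14, 3.14, 3.14, 3.14].

INTERFACE

Orientations are given as a rotation vector (axis times angle).
In Python, from rig import monitor, optics, ticket gives the robot as it stands. The module is installed in compiled form; this text tells all that it offers.
- The arm moves only by the tool step_arm, never from a script. Its argument "motion" is a list of rows, each a list of 4 numbers: the shift along the tool's x, y, z in m, then the turn about the tool's z in degrees. A call has 1 to 10 rows; each row shifts and turns the commanded pose from where the row before left it, along the tool's axes as they then stand; what a row does not reach is not made up. A row lasts 1/8 s, in which the tool goes at most 62.5 mm and 10.7 degrees, less where a joint would pass 70% of its speed; a pose out of reach is approached as far as the arm can. A call with a gripper value outside its range is refused whole. "fingers" is the gripper command: -1 is shut, 1 is fully open, values between are in proportion, set as the call begins (left out, the last holds). The fingers move at their own pace and stop on an object; "force" is the grip in N (left out, the last holds). Time passes only in rows, so rows that do not move let the fingers close. It gives the time, the measured TCP pose, the force, the opening and the grip force at its end, in the units of the state.
- monitor.sense(): the state, without advancing time (a new reading comes with each control period).
- optics.grab_frame(name): name is "scene" or "top" or "wrist"; returns (picture, depth): 400x640x3 uint8, red, green, blue; 400x640 float32, m along the optical axis (not along the pixel's ray), 0 where there is no reading.
- optics.get_calibration(name): a dict with "K" (3x3 intrinsics, pixels), "cam_to_world" (4x4, takes a point from camera to world coordinates). Camera axes: x right, y down, z forward; pixel columns grow to the right and rows downward; lengths in m; the calibration is good to about 2 mm. A picture is of the moment at which its call begins: read the wrist's pose just before it. get_calibration takes no time and is no camera call; for the wrist camera it gives the pose at the moment of the call.
- ticket.sign_off(): hands the job in; it is judged then, once.
Trained networks look in the newest picture that a camera, given by its name, has taken for a name from the list of things; names that differ only in an ending like _2 or _b are one class to them, and where a whole thing is asked for, a point or a joint stands for the part that bears it (a point fixed in the world has none). Each returns a list of dicts, best first, with "conf" (0 to 1); they miss things now and then, are a little off and sometimes report something else, mostly with a low value. They report only what shows in the picture. A call takes as long as a camera call.
- optics.look_for(name, camera): "box" ([centre column, centre row, width, height] in pixels, round what is visible of it).
The state is a dict: "time_s": time; "qpos": joint angles; "joint_vel": joint speeds; "tau": joint torques, N m; "position": TCP position; "orientation": TCP orientation; "contact_force": force on the tool from outside, world axes, zero at the start; "ft_torque": the same for the moment, N m; "gripper_width": finger opening in m; "grip_force": force on a finger pad.
Only numpy, scipy, OpenCV 4.12 (cv2) and the standard library are available. Lean on these libraries where they do the work, as an engineer would, in place of code of your own. Each camera call takes 0.05 s, during which the arm holds its last target. There are 200 camera calls.

TASK

One of the three black sensor housings on the bench still has its cover standing proud: lay it cover up in the nest of the snap press, turn the hand crank until the nest has been wound all the way in under the press head, then push the plunger down through its soft first stop to the firm second stop, hold it there for a second so that the cover snaps flush, and let the plunger rise again. Leave that housing in the press; close its cover with nothing but the press, and do not disturb the two finished housings, the pliers or the solder spool.

Things in the scene. Friction and masses are not known exactly. Their poses are not given: they have to be found in the camera images.
- module_mid (a point): Centre, half-way up, of the unfinished sensor housing: a black plastic box 68 mm (its x) by 42 mm (its y) by 22 mm high (bottom 11 mm below this point), loose on the bench with its z up, about 0.1 kg, to be gripped across the 42 mm, by the middle of the long sides. A grey cover, 38 x 31 mm, in the middle of its top stands 5 mm proud of the 22 mm top. Either way round is right in the nest. The two finished housings are alike but for the cover being flush.
- cover (a joint): How far the cover has been pressed in (m): 0 = as found, 5 mm proud; 0.005 = flush. It goes down stiffly (5 N) and stays where it is pushed. Its top centre lies 16 mm above module_mid when proud.
- jig: The snap press, bolted to the bench. Origin on the bench plane; z up. Base plate 18 mm high, from x = -0.15 to 0.07 and y = -0.12 to 0.17 of its frame. The nest slides along its y. The press column (x -0.03 to 0.03, y 0.105 to 0.15) carries a head arm 50 mm wide (x -0.025 to 0.025, from y = 0.02 to 0.145, z 0.10 to 0.13 m) over the slide; the ram axis is at x = 0, y = 0.05. The crank shaft is at x = -0.11, y = 0.06.
- nest_seat (a point): Centre of the nest's floor, 40 mm above the bench, on the sliding carriage (75 x 100 mm); axes parallel to jig's. The housing lies here, long side along y, cover up, its centre then 11 mm above. Stops 18 mm high, with 3 mm play at the floor and flaring 4 mm outward towards their tops, stand at both ends and at the four corners of the long sides; the middle 46 mm of each long side is open for fingers.
- slide (a joint): Travel of the nest (m) from the loading end (0, nest at y = -0.06 of jig) towards +y of jig, geared to the crank at 7 mm per radian; 0.110 = fully in, against the stop, nest centred under the ram. At the start it is between 0 and 0.02.
- crank (a joint): Turn of the hand crank (rad), growing counter-clockwise seen from above; 0 = nest fully out, 15.71 (two and a half turns) = nest fully in, against a hard stop. Turns easily (about 1 N at the knob) and stays where it is left.
- knob_mid (a point): Middle of the crank's knob, an upright black knob 20 mm across and 38 mm high that spins freely on its pin, 42 mm from the crank shaft; middle 100 mm above the bench, knob from 81 to 119 mm, crank arm below it.
- crank_axis (a point): Point on the upright shaft that the crank turns about, 100 mm above the bench, level with knob_mid.
- plunger_top (a point): Centre of the top of the black plunger knob, 40 mm across, 170 mm above the bench when up; pushed straight down. It travels 17.5 mm in all: 12 mm softly (2 to 5 N) to the first stop, where the hold-down foot has come down on the housing, then 5.5 mm more, beginning at about 9 N and rising to about 19 N with a cover under it, to the firm second stop. It springs back by itself when let go. With the plunger up, the foot clears the proud cover by 7 mm.
- foot (a joint): First part of the plunger's travel, with the hold-down foot (m): 0 = up, 0.012 = at the first stop.
- ram (a joint): Second part of the plunger's travel (m), after the first: 0 = not begun, 0.0055 = at the second stop.
- done_a: Finished sensor housing, loose, 68 x 42 x 22 mm, cover flush. Origin at the middle of its underside. To be left alone.
- done_b: Another finished sensor housing, like done_a. To be left alone.
- spool: Spool of solder, 54 mm across and 52 mm high, standing loose behind the press (towards +x). Origin at the middle of its underside. To be left alone.
- pliers: Pliers lying loose, about 150 mm long along x, 50 mm wide and 13 mm high. Origin near the middle, on the underside. To be left alone.
- bin: Black parts bin, fixed, 150 mm (x) by 100 mm (y), 70 mm high. Origin at the middle of its underside.

How it is judged:
By the outcome, as a careful person would: the job done as asked, in the order asked, and still so for the second after the job is handed in, with the robot touching nothing.
It also fails if it takes over 72 s, if anything falls off the work surface, if the arm or the gripper's body presses on something with over 40 N, if the wrist force passes 120 N, or if a joint passes its speed limit or range.

## Working session

There is one attempt and no reset: what is moved stays moved. The work goes in short steps, Python scripts to look and compute and a tool call to move; the robot and the scene stay as the last step left them, time stands still between calls to the robot, and variables do not carry over. Pictures are saved under pics/ and viewed, at most 10 in all, crops included, and the job is handed in when it is done.

Besides the shell and the picture viewer there is one more tool, called as a command line: name --pt "numbers of a row" for each row, then --argument value for the rest. step_arm: Moves the arm, as the interface text tells. Its arguments: {"type":"object","properties":{"motion":{"type":"array","items":{"type":"array","items":{"type":"number"}}},"fingers":{"type":"number"},"force":{"type":"number"}},"required":["motion"]}

```bash
mkdir -p pics; cat > h.py <<'E'
import numpy as np,cv2
from rig import monitor,optics,ticket
from scipy.spatial.transform import Rotation as R
def shot(n,f=None):
    c=optics.get_calibration(n);p,d=optics.grab_frame(n)
    if f: cv2.imwrite('pics/'+f,p[:,:,::-1])
    K=np.array(c['K']);T=np.array(c['cam_to_world'])
    v,u=np.mgrid[:400,:640]
    P=np.stack([(u-K[0,2])/K[0,0]*d,(v-K[1,2])/K[1,1]*d,d],-1)@T[:3,:3].T+T[:3,3]
    P[d==0]=np.nan
    return p,d,P,K,T
E
python3 - <<'E'
from h import *
s=monitor.sense();print(s['time_s'],s['position'],R.from_rotvec(s['orientation']).as_matrix().round(2).tolist(),s['gripper_width'])
for n in('top','scene'):
    p,d,P,K,T=shot(n,n+'0.png');np.save(n+'P.npy',P);print(n,K.round(1).tolist(),T.round(2).tolist())
    for k in('module_mid','cover','jig','nest_seat','knob_mid','plunger_top','done_a','pliers','spool','bin'):
        print(k,[(np.round(r['box']).astype(int).tolist(),round(r['conf'],2),P[int(r['box'][1]),int(r['box'][0])].round(3).tolist()) for r in optics.look_for(k,n)[:3]])
E
```

```text
0.0 [ 0.25458393 -0.59739431  0.22358743] [[0.92, 0.39, -0.0], [0.39, -0.92, 0.0], [-0.0, -0.0, -1.0]] 0.09379141659994798
top [[467.4, 0.0, 314.2], [0.0, 467.4, 191.7], [0.0, 0.0, 1.0]] [[0.02, -0.99, 0.13, 0.48], [-1.0, -0.02, 0.04, -0.15], [-0.04, -0.13, -0.99, 1.11], [0.0, 0.0, 0.0, 1.0]]
module_mid [([182, 247, 34, 18], 0.64, [0.495, 0.182, 0.078]), ([335, 266, 32, 25], 0.6, [0.462, -0.154, 0.027]), ([352, 207, 30, 27], 0.32, [0.596, -0.194, 0.021])]
cover [([337, 266, 16, 15], 0.8, [0.462, -0.159, 0.027])]
jig [([213, 218, 146, 104], 0.77, [0.565, 0.134, 0.02]), ([352, 207, 31, 29], 0.67, [0.596, -0.192, 0.024])]
nest_seat [([248, 212, 79, 66], 0.92, [0.579, 0.048, 0.039])]
knob_mid [([167, 242, 14, 6], 0.39, [0.505, 0.202, 0.119])]
plunger_top [([182, 195, 18, 17], 0.58, [0.602, 0.161, 0.169])]
done_a [([351, 207, 34, 27], 0.8, [0.599, -0.19, 0.022]), ([407, 252, 35, 24], 0.64, [0.497, -0.319, 0.021])]
pliers [([421, 156, 24, 64], 0.56, [0.727, -0.357, -0.001]), ([169, 244, 12, 10], 0.43, [0.501, 0.2, 0.116])]
spool [([219, 149, 32, 25], 0.88, [0.724, 0.117, 0.05])]
bin [([467
[... 321 characters left out ...]
45, 0.026])]
cover []
jig [([408, 260, 128, 89], 0.7, [0.582, 0.139, 0.027])]
nest_seat [([379, 247, 50, 46], 0.68, [0.587, 0.058, 0.042]), ([298, 229, 27, 19], 0.15, [0.607, -0.188, 0.023])]
knob_mid [([444, 228, 7, 20], 0.53, [0.511, 0.201, 0.104])]
plunger_top [([422, 226, 12, 19], 0.66, [0.618, 0.171, 0.166])]
done_a [([295, 231, 27, 20], 0.8, [0.616, -0.189, 0.025]), ([284, 203, 22, 19], 0.49, [0.511, -0.3, 0.026])]
pliers [([222, 238, 40, 22], 0.75, [0.735, -0.366, 0.009]), ([379, 247, 52, 41], 0.36, [0.589, 0.06, 0.041])]
spool [([378, 290, 23, 32], 0.93, [0.748, 0.124, 0.055]), ([418, 236, 31, 40], 0.24, [0.615, 0.164, 0.136])]
bin [([248, 187, 52, 42], 0.56, [0.484, -0.476, 0.023])]
```

```bash
python3 - <<'E'
import cv2,numpy as np
i=cv2.imread('pics/top0.png');c=i[120:300,130:450];cv2.imwrite('pics/top0c.png',cv2.resize(c,None,fx=2.5,fy=2.5,interpolation=cv2.INTER_CUBIC))
P=np.load('topP.npy')
def rect(m,zl,zh,x0,x1,y0,y1):
    s=(P[...,2]>zl)&(P[...,2]<zh)&(P[...,0]>x0)&(P[...,0]<x1)&(P[...,1]>y0)&(P[...,1]<y1)
    q=P[s][:,:2].astype(np.float32)
    r=cv2.minAreaRect(q*1000);print(m,s.sum(),np.round(r[0],1),np.round(r[1],1),round(r[2],1),np.median(P[s][:,2]).round(4),q.mean(0).round(4))
rect('module',.016,.035,.41,.52,-.22,-.10)
rect('cover',.0245,.035,.41,.52,-.22,-.10)
rect('base',.012,.025,.4,.75,-.06,.35)
rect('plunger',.160,.18,.5,.7,.05,.3)
rect('head',.122,.14,.55,.7,.05,.35)
rect('knob',.110,.125,.4,.56,.1,.3)
rect('arm',.06,.10,.4,.56,.1,.3)
rect('seat',.036,.045,.5,.68,-.05,.15)
rect('stops',.052,.065,.5,.68,-.05,.13)
E
```

```text
module 539 [ 463.3 -156.3] [42.2 67.8] 26.4 0.0238 [ 0.463  -0.1562]
cover 232 [ 462.8 -156.9] [39.3 66. ] 23.8 0.0268 [ 0.4629 -0.1566]
base 6602 [593.8 136.3] [276.3 292.7] 6.3 0.0176 [0.553  0.1288]
plunger 293 [602.4 163.4] [37.1 38.3] 19.8 0.1689 [0.6019 0.1625]
head 1137 [598.5 198.6] [ 56.1 131.2] 6.5 0.1293 [0.5952 0.2059]
knob 70 [500.8 201.8] [17.  16.6] 2.2 0.1185 [0.5006 0.2008]
arm 266 [487.4 166.1] [68.4 44.8] 89.7 0.0785 [0.4934 0.1688]
seat 1703 [581.8  50.9] [141.9 181.2] 6.5 0.0393 [0.5884 0.0602]
stops 94 [613.9  63.4] [63.2 89.6] 7.8 0.0567 [0.6146 0.0653]
```

View pics/top0c.png

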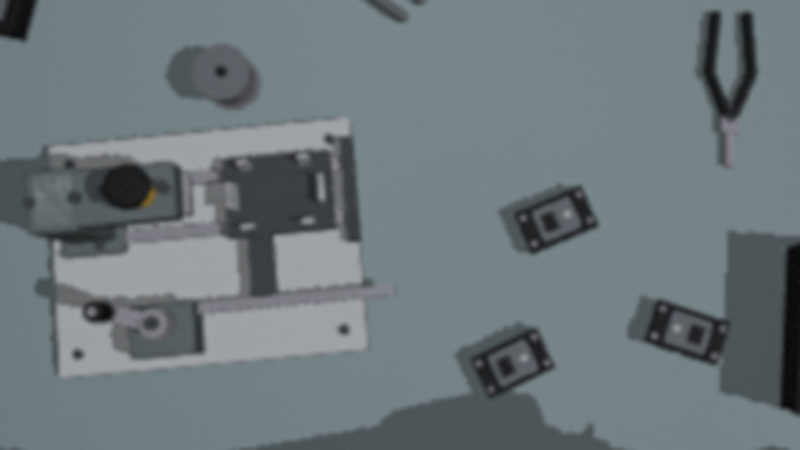

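The top view shows the unfinished housing at crop (512,362), the press on the left with its nest at (275,190), and the crank knob at (97,312). The jig yaw is about 6.4°. Next I move above the housing.

```bash
cat >> h.py <<'E'
def yaw(s=None): # angle of tool y in world
    M=R.from_rotvec((s or monitor.sense())['orientation']).as_matrix();return np.degrees(np.arctan2(M[1,1],M[0,1]))
def plan(target,ty,n):
    s=monitor.sense();p=np.array(s['position']);a=yaw(s);da=(ty-a+180)%360-180
    print('from',p.round(4),round(a,2),'da',round(da,2))
    w=(np.array(target)-p)/n
    for i in range(n):
        t=np.radians(a+da*i/n); y=np.array([np.cos(t),np.sin(t)]); x=np.array([-y[1],y[0]])
        print([round(float(w[:2]@x),4),round(float(w[:2]@y),4),round(-w[2],4),round(-da/n,2)],end=',')
    print()
E
python3 -c "
from h import *
plan([.463,-.156,.2],26.4,10)"
```

```text
from [ 0.2548 -0.598   0.2245] -66.92 da 93.32
[0.0365, -0.0325, np.float64(0.0024), np.float64(-9.33)],[0.0413, -0.0262, np.float64(0.0024), np.float64(-9.33)],[0.045, -0.0191, np.float64(0.0024), np.float64(-9.33)],[0.0475, -0.0116, np.float64(0.0024), np.float64(-9.33)],[0.0487, -0.0037, np.float64(0.0024), np.float64(-9.33)],[0.0487, 0.0042, np.float64(0.0024), np.float64(-9.33)],[0.0473, 0.0121, np.float64(0.0024), np.float64(-9.33)],[0.0448, 0.0196, np.float64(0.0024), np.float64(-9.33)],[0.041, 0.0266, np.float64(0.0024), np.float64(-9.33)],[0.0361, 0.0329, np.float64(0.0024), np.float64(-9.33)],
```

step_arm --pt "0.0365 -0.0325 0.0024 -9.33" --pt "0.0413 -0.0262 0.0024 -9.33" --pt "0.045 -0.0191 0.0024 -9.33" --pt "0.0475 -0.0116 0.0024 -9.33" --pt "0.0487 -0.0037 0.0024 -9.33" --pt "0.0487 0.0042 0.0024 -9.33" --pt "0.0473 0.0121 0.0024 -9.33" --pt "0.0448 0.0196 0.0024 -9.33" --pt "0.041 0.0266 0.0024 -9.33" --pt "0.0361 0.0329 0.0024 -9.33" --fingers 0.6 --force 25

```text
time_s: 2.35
position: [0.464, -0.1547, 0.2007]
orientation: [1.649, 2.673, 0.0]
contact_force: [0.4, -0.5, -0.6]
gripper_width: 0.0751
grip_force: 0.0
```

```bash
python3 - <<'E'
from h import *
s=monitor.sense();print(s['time_s'],s['position'],yaw(s),s['gripper_width'],s['contact_force'])
p,d,P,K,T=shot('wrist','w1.png');print(T.round(3).tolist())
s=(P[...,2]>.014)&(P[...,2]<.035)&(np.hypot(P[...,0]-.463,P[...,1]+.156)<.06)
r=cv2.minAreaRect(P[s][:,:2].astype(np.float32)*1000);print(r,s.sum(),P[s].max(0),np.percentile(P[s][:,2],[5,50,95]))
plan([.463,-.156,.022],26.4,5)
E
```

```text
2.35 [ 0.46401255 -0.15471561  0.20071039] 26.66071710735322 0.07513327244016162 [ 0.37009667 -0.5299906  -0.62063981]
[[0.894, 0.437, 0.103, 0.435], [0.449, -0.87, -0.202, -0.097], [0.002, 0.227, -0.974, 0.361], [0.0, 0.0, 0.0, 1.0]]
((463.1202087402344, -154.5464630126953), (41.972572326660156, 67.72925567626953), 26.778480529785156) 1887 [ 0.49547054 -0.1153149   0.02936743] [0.02043277 0.0225027  0.02772116]
from [ 0.4672 -0.1473  0.201 ] 27.44 da -1.04
[-0.0012, -0.0016, np.float64(0.0358), np.float64(0.21)],[-0.0012, -0.0015, np.float64(0.0358), np.float64(0.21)],[-0.0012, -0.0015, np.float64(0.0358), np.float64(0.21)],[-0.0012, -0.0015, np.float64(0.0358), np.float64(0.21)],[-0.0012, -0.0015, np.float64(0.0358), np.float64(0.21)],
```

View pics/w1.png

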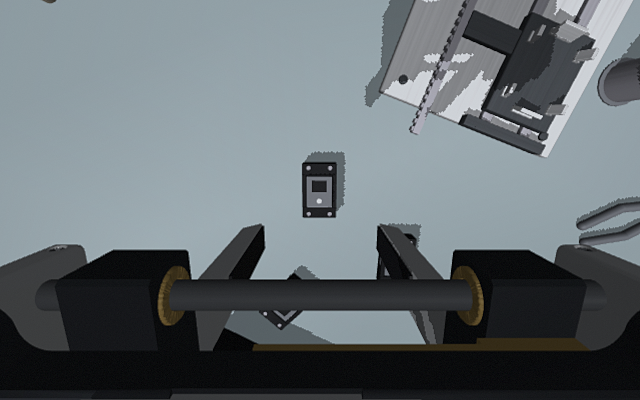

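The wrist view shows the housing at pixel (319,190) with its cover proud, lying square to the tool. It measures (0.463,-0.155), yaw 26.8°.

step_arm --pt "0 0 0.04 0" --pt "0 0 0.04 0" --pt "0 0 0.04 0" --pt "0 0 0 0" --pt "0 0 0 0" --pt "0 0 0 0"

```text
time_s: 3.15
position: [0.4645, -0.1564, 0.0821]
orientation: [1.655, 2.667, 0.001]
contact_force: [0.6, -0.4, -0.3]
gripper_width: 0.075
grip_force: 0.0
```

```bash
python3 -c "
from h import *
plan([.463,-.1545,.022],26.8,2)"
```

```text
from [ 0.4645 -0.1564  0.0821] 26.36 da 0.44
[0.0012, -0.0003, np.float64(0.03), np.float64(-0.22)],[0.0012, -0.0003, np.float64(0.03), np.float64(-0.22)],
```

step_arm --pt "0.001 0 0.03 -0.2" --pt "0.001 -0.001 0.03 -0.2" --pt "0 0 0 0" --pt "0 0 0 0"

```text
time_s: 3.65
position: [0.4622, -0.1548, 0.0214]
orientation: [1.646, 2.674, 0.001]
contact_force: [-0.2, -0.5, 0.4]
gripper_width: 0.0748
grip_force: 0.0
```

step_arm --pt "0 0 0 0" --pt "0 0 0 0" --pt "0 0 0 0" --pt "0 0 0 0" --pt "0 0 0 0" --fingers -1 --force 25

```text
time_s: 4.28
position: [0.4616, -0.1546, 0.0206]
orientation: [1.647, 2.675, 0.0]
contact_force: [-0.4, -0.1, 2.9]
gripper_width: 0.0419
grip_force: 25.0
```

step_arm --pt "0 0 -0.03 0" --pt "0 0 -0.04 0" --pt "0 0 -0.04 0" --pt "0 0 -0.02 0"

```text
time_s: 4.78
position: [0.462, -0.1548, 0.1523]
orientation: [1.646, 2.674, 0.001]
contact_force: [-0.0, -0.3, -1.4]
gripper_width: 0.0418
grip_force: 25.0
```

```bash
python3 -c "
from h import *
plan([.610,.02,.165],6.4,6)"
```

```text
from [ 0.462  -0.1548  0.1523] 26.77 da -20.37
[0.0149, 0.0351, np.float64(-0.0021), np.float64(3.4)],[0.0169, 0.0342, np.float64(-0.0021), np.float64(3.4)],[0.0189, 0.0331, np.float64(-0.0021), np.float64(3.4)],[0.0209, 0.032, np.float64(-0.0021), np.float64(3.4)],[0.0227, 0.0307, np.float64(-0.0021), np.float64(3.4)],[0.0245, 0.0293, np.float64(-0.0021), np.float64(3.4)],
```

step_arm --pt "0.0149 0.032 -0.003 3.4" --pt "0.0169 0.032 -0.003 3.4" --pt "0.0189 0.032 -0.003 3.4" --pt "0.018 0.032 -0.003 3.4" --pt "0.0175 0.0307 -0.003 3.4" --pt "0.0175 0.0293 -0.003 3.4" --pt "0 0 0 0" --pt "0 0 0 0" --pt "0 0 0 0"

```text
time_s: 5.9
position: [0.6059, 0.0013, 0.1681]
orientation: [-2.095, -2.34, 0.003]
contact_force: [0.4, 0.5, 0.1]
gripper_width: 0.0421
grip_force: 25.0
```

```bash
python3 - <<'E'
from h import *
s=monitor.sense();print(s['time_s'],s['position'],yaw(s),s['gripper_width'])
p,d,P,K,T=shot('wrist','w2.png');np.save('w2P.npy',P)
def rect(m,zl,zh,x0,x1,y0,y1):
    s=(P[...,2]>zl)&(P[...,2]<zh)&(P[...,0]>x0)&(P[...,0]<x1)&(P[...,1]>y0)&(P[...,1]<y1)
    if s.sum()<5: print(m,'none');return
    r=cv2.minAreaRect(P[s][:,:2].astype(np.float32)*1000);print(m,s.sum(),np.round(r[0],1),np.round(r[1],1),round(r[2],1),np.median(P[s][:,2]).round(4))
rect('seat',.036,.044,.56,.67,-.02,.14)
rect('stops',.054,.066,.55,.68,-.02,.12)
rect('plunger',.160,.18,.5,.7,.05,.3)
rect('head',.122,.14,.55,.7,.05,.35)
rect('knob',.110,.125,.4,.56,.1,.3)
E
```

```text
5.9 [0.60590738 0.00131395 0.16813934] 6.313236447607436 0.04206425078957263
seat 6964 [606.6  64.4] [90.6 98.6] 6.1 0.0397
stops 538 [614.3  65.4] [63.1 88.8] 6.0 0.0575
plunger none
head 2074 [605.6 142.7] [50.1 15.2] 6.7 0.1293
knob none
```

View pics/w2.png

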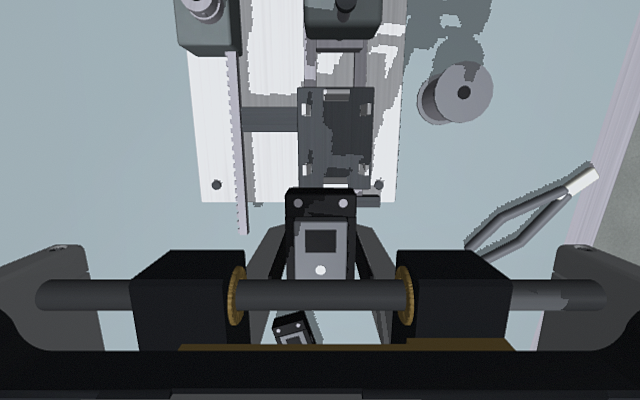

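The nest's stops are all visible, around pixel (337,135), centred at (0.614,0.065) with yaw 6.1°. The housing is held straight in the grip.

```bash
python3 -c "
from h import *
plan([.614,.0658,.095],6.2,4)"
```

```text
from [0.6061 0.0014 0.1683] 6.3 da -0.1
[0.0158, 0.0037, np.float64(0.0183), np.float64(0.03)],[0.0158, 0.0037, np.float64(0.0183), np.float64(0.03)],[0.0158, 0.0037, np.float64(0.0183), np.float64(0.03)],[0.0158, 0.0037, np.float64(0.0183), np.float64(0.03)],
```

step_arm --pt "0.0158 0.0037 0.018 0" --pt "0.0158 0.0037 0.018 0" --pt "0.0158 0.0037 0.018 0" --pt "0.0158 0.0037 0.019 0" --pt "0 0 0 0" --pt "0 0 0 0" --pt "0 0 0 0"

```text
time_s: 6.82
position: [0.6152, 0.0661, 0.0962]
orientation: [2.095, 2.339, 0.001]
contact_force: [0.1, 0.1, 0.0]
gripper_width: 0.0418
grip_force: 25.0
```

```bash
python3 -c "
from h import *
plan([.614,.0658,.062],6.2,3)"
```

```text
from [0.6152 0.0661 0.0962] 6.3 da -0.1
[-0.0001, -0.0004, np.float64(0.0114), np.float64(0.03)],[-0.0001, -0.0004, np.float64(0.0114), np.float64(0.03)],[-0.0001, -0.0004, np.float64(0.0114), np.float64(0.03)],
```

step_arm --pt "0 -0.0005 0.01 0" --pt "0 -0.0005 0.01 0" --pt "0 0 0.008 0" --pt "0 0 0.006 0" --pt "0 0 0 0" --pt "0 0 0 0"

```text
time_s: 7.58
position: [0.6137, 0.0671, 0.0614]
orientation: [2.094, 2.342, 0.0]
contact_force: [-0.4, 0.3, -0.1]
gripper_width: 0.0417
grip_force: 25.0
```

step_arm --pt "0 0 0.001 0" --pt "0 0 0 0"

```text
time_s: 7.82
position: [0.6138, 0.067, 0.0606]
orientation: [2.094, 2.341, 0.0]
contact_force: [0.4, -0.5, -0.2]
gripper_width: 0.0415
grip_force: 25.0
```

step_arm --pt "0 0 0 0" --pt "0 0 0 0" --pt "0 0 0 0" --fingers 0.3

```text
time_s: 8.2
position: [0.6137, 0.067, 0.0605]
orientation: [2.094, 2.342, 0.0]
contact_force: [-0.4, -0.8, 0.1]
gripper_width: 0.0607
grip_force: 0.0
```

step_arm --pt "0 0 -0.02 0" --pt "0 0 -0.04 0" --pt "-0.02 0 -0.05 0" --pt "-0.03 0 0 0" --pt "0 0 0 0" --pt "0 0 0 0" --pt "0 0 0 0"

```text
time_s: 9.07
position: [0.6187, 0.019, 0.1699]
orientation: [-2.091, -2.343, 0.0]
contact_force: [0.9, 0.1, 0.4]
gripper_width: 0.061
grip_force: 0.0
```

```bash
python3 - <<'E'
from h import *
p,d,P,K,T=shot('wrist','w3.png')
def rect(P,m,zl,zh,x0,x1,y0,y1):
    s=(P[...,2]>zl)&(P[...,2]<zh)&(P[...,0]>x0)&(P[...,0]<x1)&(P[...,1]>y0)&(P[...,1]<y1)
    if s.sum()<5: print(m,'none');return
    r=cv2.minAreaRect(P[s][:,:2].astype(np.float32)*1000);print(m,s.sum(),np.round(r[0],1),np.round(r[1],1),round(r[2],1),np.median(P[s][:,2]).round(4))
rect(P,'module',.059,.072,.57,.66,0,.13)
rect(P,'cover',.0645,.072,.57,.66,0,.13)
rect(P,'stops',.053,.058,.57,.66,0,.13)
rect(P,'knob',.112,.125,.4,.56,.1,.3)
p,d,P,K,T=shot('top')
rect(P,'knob top',.112,.125,.4,.56,.1,.3)
rect(P,'plunger',.164,.175,.5,.7,.12,.2)
c=optics.get_calibration
plan([.501,.2014,.17],96.3,8)
E
```

```text
module 3226 [613.   64.9] [62.1 84.2] 3.1 0.0626
cover 1386 [615.1  66.9] [30.4 37.9] 5.8 0.0668
stops 398 [614.3  64.9] [62.9 88.4] 5.9 0.0569
knob none
knob top none
plunger none
from [0.6189 0.0186 0.17  ] 6.48 da 89.82
[0.0244, -0.0121, np.float64(0.0), np.float64(-11.23)],[0.0262, -0.0071, np.float64(0.0), np.float64(-11.23)],[0.0271, -0.0018, np.float64(0.0), np.float64(-11.23)],[0.027, 0.0035, np.float64(0.0), np.float64(-11.23)],[0.0258, 0.0087, np.float64(0.0), np.float64(-11.23)],[0.0236, 0.0135, np.float64(0.0), np.float64(-11.23)],[0.0205, 0.0178, np.float64(0.0), np.float64(-11.23)],[0.0166, 0.0215, np.float64(0.0), np.float64(-11.23)],
```

View pics/w3.png

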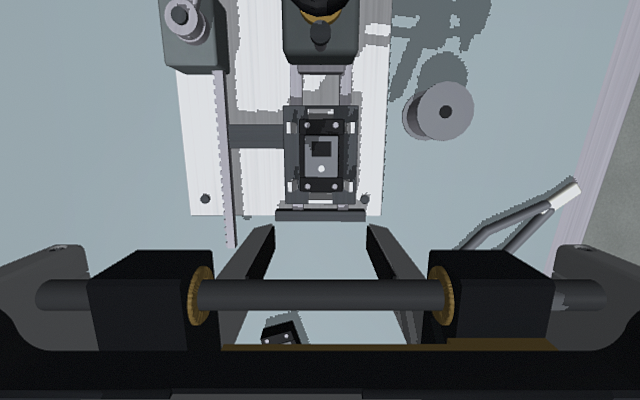

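The housing sits level in the nest, cover proud, at pixel (321,155), with the cover top measured at z 0.067. Next I go to the crank knob and look from close by.

step_arm --pt "0.012 -0.04 0 0" --pt "0.015 -0.045 0 0" --pt "0.03 -0.033 0 0" --pt "0.045 0 0 0" --pt "0.05 0 0 0" --pt "0.017 0 0 0" --pt "0 0 0 0" --pt "0 0 0 0" --pt "0 0 0 0" --fingers 0

```text
time_s: 10.3
position: [0.4835, 0.1703, 0.1703]
orientation: [2.097, 2.338, -0.001]
contact_force: [-0.3, -0.6, 0.1]
gripper_width: 0.0469
grip_force: 0.0
```

```bash
python3 - <<'E'
from h import *
p,d,P,K,T=shot('wrist','w4.png')
def rect(P,m,zl,zh,x0,x1,y0,y1):
    s=(P[...,2]>zl)&(P[...,2]<zh)&(P[...,0]>x0)&(P[...,0]<x1)&(P[...,1]>y0)&(P[...,1]<y1)
    if s.sum()<5: print(m,'none');return
    r=cv2.minAreaRect(P[s][:,:2].astype(np.float32)*1000);print(m,s.sum(),np.round(r[0],1),np.round(r[1],1),round(r[2],1),np.median(P[s][:,2]).round(4))
rect(P,'knob',.114,.125,.4,.56,.18,.3)
rect(P,'plunger',.164,.175,.55,.7,.12,.2)
rect(P,'hub',.082,.1,.46,.53,.13,.185)
for k in('knob_mid','crank','crank_axis'):
  print(k,[(np.round(r['box']).astype(int).tolist(),round(r['conf'],2),P[int(r['box'][1]),int(r['box'][0])].round(3).tolist()) for r in optics.look_for(k,'wrist')[:2]])
plan([.501,.2018,.13],6.3,2)
E
```

```text
knob 458 [500.7 204.8] [17.7 17.3] 4.3 0.1187
plunger 1285 [606.1 175.9] [17.6 36.5] 61.9 0.1696
hub 158 [494.1 164.9] [20.7 17.5] 63.5 0.0847
knob_mid [([347, 176, 26, 31], 0.94, [0.5, 0.209, 0.119]), ([506, 259, 65, 37], 0.65, [0.598, 0.175, 0.17])]
crank [([336, 196, 44, 74], 0.69, [0.497, 0.184, 0.078])]
crank_axis [([413, 221, 248, 242], 0.74, [0.594, 0.153, 0.019])]
from [0.4834 0.1714 0.1705] 6.3 da 0.0
[0.0142, 0.0104, np.float64(0.0202), np.float64(-0.0)],[0.0142, 0.0104, np.float64(0.0202), np.float64(-0.0)],
```

View pics/w4.png

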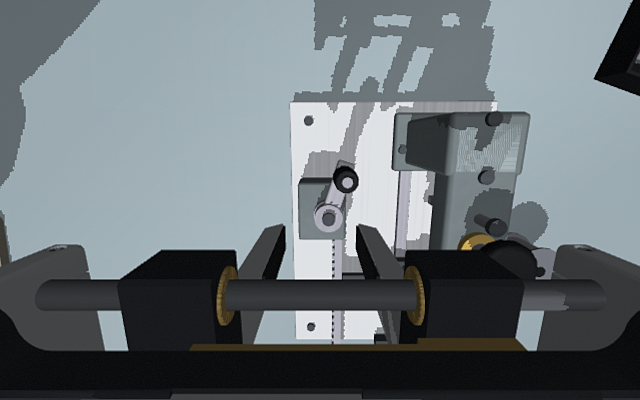

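The knob is at pixel (346,180) and the hub at (328,217). Averaged with the top view, the knob is at (0.501,0.2035) and the shaft at (0.493,0.162).

step_arm --pt "0.015 0.0105 0 0" --pt "0.015 0.0105 0.01 0" --pt "0 0 0.03 0" --pt "0 0 0.026 0" --pt "0 0 0 0" --pt "0 0 0 0"

```text
time_s: 11.25
position: [0.5012, 0.2054, 0.1048]
orientation: [2.093, 2.342, 0.001]
contact_force: [-0.2, -0.5, 0.6]
gripper_width: 0.0469
grip_force: 0.0
```

step_arm --pt "0 0 0 0" --pt "0 0 0 0" --pt "0 0 0 0" --pt "0 0 0 0" --fingers -1 --force 8

```text
time_s: 11.75
position: [0.5009, 0.2043, 0.1049]
orientation: [2.094, 2.341, 0.001]
contact_force: [-0.5, -0.6, 3.5]
gripper_width: 0.0194
grip_force: 8.0
```

```bash
cat >> h.py <<'E'
def crank(C,a0,da,n,r=.042,yw=6.3):
    C=np.array(C);t=np.radians(yw);y=np.array([np.cos(t),np.sin(t)]);x=np.array([-y[1],y[0]])
    q=[C+r*np.array([np.cos(np.radians(a0+da*i)),np.sin(np.radians(a0+da*i))]) for i in range(n+1)]
    print([[round(float((q[i+1]-q[i])@x),4),round(float((q[i+1]-q[i])@y),4),0,0] for i in range(n)])
E
python3 -c "
from h import *
s=monitor.sense();print(s['position'],s['gripper_width'],s['contact_force'])
crank([.493,.162],79.5,18,20)"
```

```text
[0.50087649 0.20428958 0.10493842] 0.019407717285775724 [-0.54190128 -0.61233068  3.53998422]
[[0.0018, -0.013, 0, 0], [-0.0023, -0.0129, 0, 0], [-0.0062, -0.0116, 0, 0], [-0.0095, -0.0091, 0, 0], [-0.0118, -0.0057, 0, 0], [-0.013, -0.0018, 0, 0], [-0.0129, 0.0023, 0, 0], [-0.0116, 0.0062, 0, 0], [-0.0091, 0.0095, 0, 0], [-0.0057, 0.0118, 0, 0], [-0.0018, 0.013, 0, 0], [0.0023, 0.0129, 0, 0], [0.0062, 0.0116, 0, 0], [0.0095, 0.0091, 0, 0], [0.0118, 0.0057, 0, 0], [0.013, 0.0018, 0, 0], [0.0129, -0.0023, 0, 0], [0.0116, -0.0062, 0, 0], [0.0091, -0.0095, 0, 0], [0.0057, -0.0118, 0, 0]]
```

step_arm --pt "0.0018 -0.013 0 0" --pt "-0.0023 -0.0129 0 0" --pt "-0.0062 -0.0116 0 0" --pt "-0.0095 -0.0091 0 0" --pt "-0.0118 -0.0057 0 0"

```text
time_s: 12.38
position: [0.4501, 0.1704, 0.1048]
orientation: [-2.093, -2.342, 0.001]
contact_force: [1.7, 0.7, 6.0]
gripper_width: 0.0188
grip_force: 8.0
```

step_arm --pt "-0.013 -0.0018 0 0" --pt "-0.0129 0.0023 0 0" --pt "-0.0116 0.0062 0 0" --pt "-0.0091 0.0095 0 0" --pt "-0.0057 0.0118 0 0"

```text
time_s: 13.0
position: [0.485, 0.1215, 0.1048]
orientation: [-2.094, -2.341, -0.0]
contact_force: [-0.5, 4.3, 5.5]
gripper_width: 0.0193
grip_force: 8.0
```

step_arm --pt "-0.0018 0.013 0 0" --pt "0.0023 0.0129 0 0" --pt "0.0062 0.0116 0 0" --pt "0.0095 0.0091 0 0" --pt "0.0118 0.0057 0 0" --pt "0.013 0.0018 0 0" --pt "0.0129 -0.0023 0 0" --pt "0.0116 -0.0062 0 0" --pt "0.0091 -0.0095 0 0" --pt "0.0057 -0.0118 0 0"

```text
time_s: 14.25
position: [0.5007, 0.2043, 0.1049]
orientation: [2.094, 2.341, 0.002]
contact_force: [1.7, 0.1, 5.2]
gripper_width: 0.0191
grip_force: 8.0
```

```bash
python3 - <<'E'
from h import *
s=monitor.sense();print(s['position'],s['gripper_width'],s['contact_force'])
p,d,P,K,T=shot('top')
s=(P[...,2]>.064)&(P[...,2]<.070)&(P[...,0]>.57)&(P[...,0]<.66)&(P[...,1]>0)&(P[...,1]<.16)
print(s.sum(),P[s].mean(0) if s.any() else 0)
crank([.493,.162],79.5,18,5)
E
```

```text
[0.50072228 0.2042749  0.10487825] 0.01905512947860703 [1.7281605  0.08720817 5.17724111]
222 [0.60917761 0.10926409 0.06657625]
[[0.0018, -0.013, 0, 0], [-0.0023, -0.0129, 0, 0], [-0.0062, -0.0116, 0, 0], [-0.0095, -0.0091, 0, 0], [-0.0118, -0.0057, 0, 0]]
```

step_arm --pt "0.0018 -0.013 0 0" --pt "-0.0023 -0.0129 0 0" --pt "-0.0062 -0.0116 0 0" --pt "-0.0095 -0.0091 0 0" --pt "-0.0118 -0.0057 0 0" --pt "-0.013 -0.0018 0 0" --pt "-0.0129 0.0023 0 0" --pt "-0.0116 0.0062 0 0" --pt "-0.0091 0.0095 0 0" --pt "-0.0057 0.0118 0 0"

```text
time_s: 15.55
position: [0.4846, 0.1216, 0.1048]
orientation: [-2.094, -2.341, 0.0]
contact_force: [-1.1, 4.6, 6.9]
gripper_width: 0.0194
grip_force: 8.0
```

step_arm --pt "-0.0018 0.013 0 0" --pt "0.0023 0.0129 0 0" --pt "0.0062 0.0116 0 0" --pt "0.0095 0.0091 0 0" --pt "0.0118 0.0057 0 0" --pt "0.013 0.0018 0 0" --pt "0.0129 -0.0023 0 0" --pt "0.0116 -0.0062 0 0" --pt "0.0091 -0.0095 0 0" --pt "0.0057 -0.0118 0 0"

```text
time_s: 16.8
position: [0.5004, 0.2044, 0.1049]
orientation: [2.094, 2.341, 0.001]
contact_force: [0.6, 1.0, 6.8]
gripper_width: 0.0193
grip_force: 8.0
```

step_arm --pt "0.0018 -0.013 0 0" --pt "-0.0023 -0.0129 0 0" --pt "-0.0062 -0.0116 0 0" --pt "0 0 0 0"

```text
time_s: 17.3
position: [0.4614, 0.1924, 0.1048]
orientation: [-2.093, -2.341, 0.005]
contact_force: [-2.4, 1.8, 8.6]
gripper_width: 0.0194
grip_force: 8.0
```

```bash
python3 - <<'E'
from h import *
s=monitor.sense();p=s['position'];print(p,s['contact_force'],np.degrees(np.arctan2(p[1]-.1625,p[0]-.493)))
crank([.493,.1625],133.5,9,8)
E
```

```text
[0.46139484 0.19241725 0.104778  ] [-2.35486479  1.84604806  8.5635131 ] 136.57155116467712
[[-0.0044, -0.0049, 0, 0], [-0.0051, -0.0042, 0, 0], [-0.0057, -0.0033, 0, 0], [-0.0061, -0.0024, 0, 0], [-0.0064, -0.0014, 0, 0], [-0.0066, -0.0004, 0, 0], [-0.0066, 0.0007, 0, 0], [-0.0064, 0.0017, 0, 0]]
```

step_arm --pt "-0.0044 -0.0049 0 0" --pt "-0.0051 -0.0042 0 0" --pt "-0.0057 -0.0033 0 0"

```text
time_s: 17.68
position: [0.4517, 0.1767, 0.1048]
orientation: [-2.093, -2.342, 0.002]
contact_force: [-0.5, 1.4, 9.0]
gripper_width: 0.0194
grip_force: 8.0
```

step_arm --pt "-0.0061 -0.0024 0 0" --pt "0 0 0 0"

```text
time_s: 17.92
position: [0.4499, 0.169, 0.1048]
orientation: [-2.095, -2.341, 0.005]
contact_force: [-1.4, -0.5, 10.1]
gripper_width: 0.0196
grip_force: 8.0
```

step_arm --pt "-0.0064 -0.0014 0 0" --pt "0 0 0 0"

```text
time_s: 18.18
position: [0.4495, 0.1625, 0.1048]
orientation: [-2.095, -2.341, 0.004]
contact_force: [-0.8, -0.5, 10.1]
gripper_width: 0.0192
grip_force: 8.0
```

step_arm --pt "-0.0066 -0.0004 0 0" --pt "0 0 0 0"

```text
time_s: 18.42
position: [0.4499, 0.1575, 0.1047]
orientation: [-2.094, -2.341, 0.001]
contact_force: [-1.5, 3.0, 8.0]
gripper_width: 0.0191
grip_force: 8.0
```

```bash
python3 - <<'E'
from h import *
s=monitor.sense();print(s['position'],s['contact_force'])
p,d,P,K,T=shot('top','t2.png')
i=p[150:300,130:330,::-1];cv2.imwrite('pics/t2c.png',cv2.resize(i,None,fx=3,fy=3,interpolation=cv2.INTER_CUBIC))
p,d,P,K,T=shot('scene')
i=p[180:330,330:500,::-1];cv2.imwrite('pics/s2c.png',cv2.resize(i,None,fx=4,fy=4,interpolation=cv2.INTER_CUBIC))
E
```

```text
[0.44989733 0.15746479 0.10470355] [-1.54391806  2.9549611   7.96473852]
```

View pics/s2c.png

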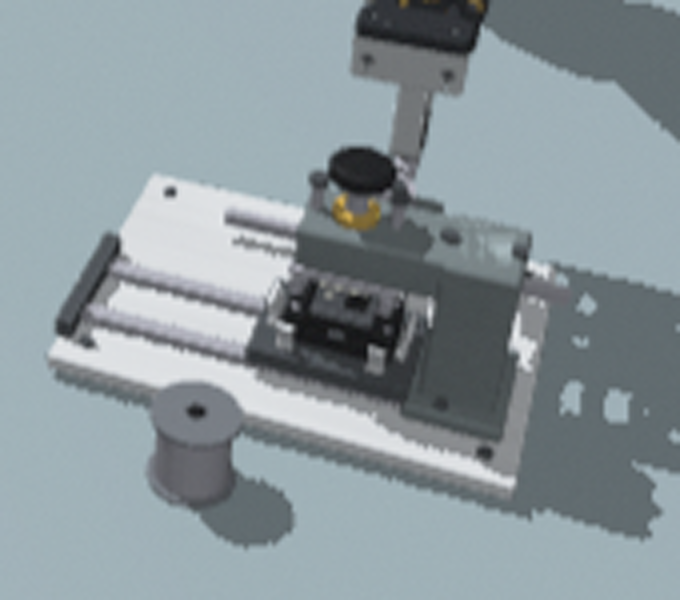

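The housing in the nest, at (350,310) in the crop, is now under the press head. I keep winding gently until I feel the stop.

step_arm --pt "-0.0055 0.0006 0 0" --pt "0 0 0 0"

```text
time_s: 18.77
position: [0.4503, 0.1543, 0.1045]
orientation: [-2.09, -2.341, -0.001]
contact_force: [-3.6, 6.4, 4.9]
gripper_width: 0.019
grip_force: 8.0
```

step_arm --pt "-0.004 0.001 0 0" --pt "0 0 0 0"

```text
time_s: 19.02
position: [0.4509, 0.1495, 0.1041]
orientation: [-2.09, -2.341, 0.003]
contact_force: [-3.7, 5.8, 4.6]
gripper_width: 0.0187
grip_force: 7.2
```

step_arm --pt "0 0 0 0" --pt "0 0 0 0" --fingers -0.3

```text
time_s: 19.27
position: [0.4531, 0.1471, 0.1041]
orientation: [-2.095, -2.341, 0.004]
contact_force: [0.5, -0.1, -0.8]
gripper_width: 0.0324
grip_force: 0.0
```

step_arm --pt "0.01 0 0 0" --pt "0 0 0 0"

```text
time_s: 19.52
position: [0.4529, 0.1592, 0.1044]
orientation: [-2.093, -2.343, -0.001]
contact_force: [-0.6, -0.7, 0.2]
gripper_width: 0.0327
grip_force: 0.0
```

step_arm --pt "0 0 0 0" --pt "0 0 0 0" --pt "0 0 0 0" --fingers -1 --force 20

```text
time_s: 19.9
position: [0.4501, 0.1571, 0.1042]
orientation: [-2.093, -2.34, 0.009]
contact_force: [-5.3, -0.1, 5.3]
gripper_width: 0.0189
grip_force: 20.0
```

step_arm --pt "-0.003 0.0003 0 0" --pt "-0.003 0.0003 0 0" --pt "0 0 0 0"

```text
time_s: 20.27
position: [0.4503, 0.1565, 0.1042]
orientation: [-2.085, -2.341, 0.001]
contact_force: [-9.5, 11.0, 2.7]
gripper_width: 0.0188
grip_force: 20.0
```

The stop is firm: 11 N and no motion. I let go, rise, and move over the plunger.

step_arm --pt "0 0 0 0" --pt "0 0 0 0" --fingers -0.2

```text
time_s: 20.52
position: [0.4548, 0.152, 0.1045]
orientation: [2.095, 2.34, 0.001]
contact_force: [0.5, -1.0, -0.6]
gripper_width: 0.0353
grip_force: 0.0
```

step_arm --pt "0 0 -0.03 0" --pt "0 0 -0.04 0" --pt "0 0 -0.045 0" --pt "0 0 0 0" --pt "0 0 0 0"

```text
time_s: 21.15
position: [0.4543, 0.1516, 0.2191]
orientation: [2.095, 2.34, -0.001]
contact_force: [0.6, -0.5, -0.4]
gripper_width: 0.0376
grip_force: 0.0
```

```bash
python3 - <<'E'
from h import *
s=monitor.sense();print(s['position'],s['contact_force'])
p,d,P,K,T=shot('wrist','w5.png')
def rect(P,m,zl,zh,x0,x1,y0,y1):
    s=(P[...,2]>zl)&(P[...,2]<zh)&(P[...,0]>x0)&(P[...,0]<x1)&(P[...,1]>y0)&(P[...,1]<y1)
    if s.sum()<5: print(m,'none');return
    r=cv2.minAreaRect(P[s][:,:2].astype(np.float32)*1000);print(m,s.sum(),np.round(r[0],1),np.round(r[1],1),round(r[2],1),np.median(P[s][:,2]).round(4))
rect(P,'knob',.114,.125,.4,.56,.1,.3)
rect(P,'plunger',.164,.175,.55,.7,.12,.2)
p,d,P,K,T=shot('scene')
# housing/stop points in jig frame
t=np.radians(6.2);Q=P.copy();Q[...,:2]-=[.603,.163];x=Q[...,0]*np.cos(t)+Q[...,1]*np.sin(t);y=-Q[...,0]*np.sin(t)+Q[...,1]*np.cos(t)
m=(x>.02)&(x<.0395)&(abs(y)<.08)&(P[...,2]>.033)&(P[...,2]<.045);print('carriage y-range rel ram',np.nanpercentile(y[m],[1,50,99]),m.sum())
plan([.6027,.163,.215],6.3,4)
E
```

```text
[0.4543008  0.15155985 0.21911666] [ 0.60136348 -0.45444786 -0.39888882]
knob 291 [450.7 158.9] [17.9 17.5] 47.8 0.1188
plunger 1941 [601.9 166. ] [38.6 38.4] 76.0 0.1697
carriage y-range rel ram [-0.048774    0.0106022   0.07850243] 339
from [0.4536 0.1517 0.2183] 6.35 da -0.05
[-0.0013, 0.0373, np.float64(0.0008), np.float64(0.01)],[-0.0013, 0.0373, np.float64(0.0008), np.float64(0.01)],[-0.0013, 0.0374, np.float64(0.0008), np.float64(0.01)],[-0.0013, 0.0374, np.float64(0.0008), np.float64(0.01)],
```

step_arm --pt "-0.0008 0.037 0.004 0" --pt "-0.0008 0.037 0.004 0" --pt "-0.0008 0.037 0.004 0" --pt "-0.0008 0.037 0.004 0" --pt "0 0 0 0" --pt "0 0 0 0" --pt "0 0 0 0" --fingers -1

```text
time_s: 22.12
position: [0.6005, 0.1656, 0.2033]
orientation: [-2.093, -2.342, 0.002]
contact_force: [0.4, 1.6, 0.3]
gripper_width: 0.0004
grip_force: 0.0
```

step_arm --pt "0 0 0.006 0" --pt "0 0 0.004 0" --pt "0 0 0.004 0" --pt "0 0 0.004 0" --pt "0 0 0 0"

```text
time_s: 22.75
position: [0.6016, 0.1655, 0.1854]
orientation: [-2.094, -2.341, 0.001]
contact_force: [-1.0, 0.5, 2.8]
gripper_width: 0.0003
grip_force: 1.5
```

Contact is on the plunger; I keep pushing to the first stop and then the second.

step_arm --pt "0 0 0.004 0" --pt "0 0 0.003 0" --pt "0 0 0.002 0" --pt "0 0 0 0"

```text
time_s: 23.25
position: [0.6017, 0.1656, 0.1771]
orientation: [2.094, 2.341, -0.0]
contact_force: [-2.9, -0.9, 9.8]
gripper_width: 0.0003
grip_force: 4.6
```

step_arm --pt "0 0 0.002 0" --pt "0 0 0.002 0" --pt "0 0 0 0"

```text
time_s: 23.62
position: [0.6018, 0.1656, 0.1741]
orientation: [2.094, 2.341, 0.001]
contact_force: [-5.3, -1.1, 14.0]
gripper_width: 0.0008
grip_force: 6.9
```

step_arm --pt "0 0 0.002 0" --pt "0 0 0.001 0" --pt "0 0 0 0"

```text
time_s: 24.0
position: [0.6018, 0.1657, 0.1717]
orientation: [2.094, 2.341, 0.001]
contact_force: [-5.3, -1.8, 17.2]
gripper_width: 0.0008
grip_force: 8.7
```

step_arm --pt "0 0 0.001 0" --pt "0 0 0 0"

```text
time_s: 24.25
position: [0.6018, 0.1656, 0.1716]
orientation: [2.094, 2.34, 0.001]
contact_force: [-7.4, -2.4, 23.1]
gripper_width: 0.0002
grip_force: 11.5
```

step_arm --pt "0 0 0.001 0" --pt "0 0 0 0"

```text
time_s: 24.5
position: [0.6019, 0.1657, 0.1716]
orientation: [2.094, 2.34, 0.002]
contact_force: [-9.0, -3.6, 28.9]
gripper_width: 0.0002
grip_force: 14.2
```

The second stop is reached: z stays at 0.1716 while the force climbs to 29 N. I hold it there, then rise.

step_arm --pt "0 0 0 0" --pt "0 0 0 0" --pt "0 0 0 0" --pt "0 0 0 0" --pt "0 0 0 0" --pt "0 0 0 0" --pt "0 0 0 0" --pt "0 0 0 0" --pt "0 0 0 0" --pt "0 0 0 0"

```text
time_s: 25.75
position: [0.6019, 0.1657, 0.1716]
orientation: [2.094, 2.34, 0.002]
contact_force: [-9.2, -3.2, 27.9]
gripper_width: 0.0004
grip_force: 14.2
```

step_arm --pt "0 0 -0.004 0" --pt "0 0 -0.006 0" --pt "0 0 -0.006 0" --pt "0 0 -0.008 0" --pt "0 0 -0.02 0" --pt "0 0 -0.03 0" --pt "0 -0.03 -0.03 0" --pt "-0.04 -0.03 0 0" --pt "0 0 0 0" --pt "0 0 0 0"

```text
time_s: 27.0
position: [0.5471, 0.1195, 0.2715]
orientation: [2.095, 2.341, 0.002]
contact_force: [0.6, -0.4, 0.1]
gripper_width: 0.0004
grip_force: 0.0
```

```bash
python3 - <<'E'
from h import *
s=monitor.sense();print(s['time_s'],s['position'],s['contact_force'])
p,d,P,K,T=shot('scene')
t=np.radians(6.2);Q=P.copy();Q[...,:2]-=[.603,.163];x=Q[...,0]*np.cos(t)+Q[...,1]*np.sin(t);y=-Q[...,0]*np.sin(t)+Q[...,1]*np.cos(t)
m=(abs(x)<.025)&(y<-.005)&(y>-.036)&(P[...,2]>.045)&(P[...,2]<.09)
print('housing z',np.nanpercentile(P[m][:,2],[50,90,95,99]),m.sum())
m=(x>.02)&(x<.0395)&(abs(y)<.08)&(P[...,2]>.033)&(P[...,2]<.045);print('carriage',np.nanpercentile(y[m],[1,99]))
m=(abs(x)<.03)&(abs(y)<.03)&(P[...,2]>.14);print('plunger',np.nanpercentile(P[m][:,2],[50,95]))
i=p[200:300,350:480,::-1];cv2.imwrite('pics/s3c.png',cv2.resize(i,None,fx=5,fy=5,interpolation=cv2.INTER_CUBIC))
E
```

```text
27.0 [0.54709665 0.11947416 0.27149362] [ 0.55830766 -0.38498059  0.14936651]
housing z [0.06323893 0.07858515 0.08283107 0.08739247] 165
carriage [-0.04877402  0.07856506]
plunger [0.39469086 0.62652585]
```

View pics/s3c.png

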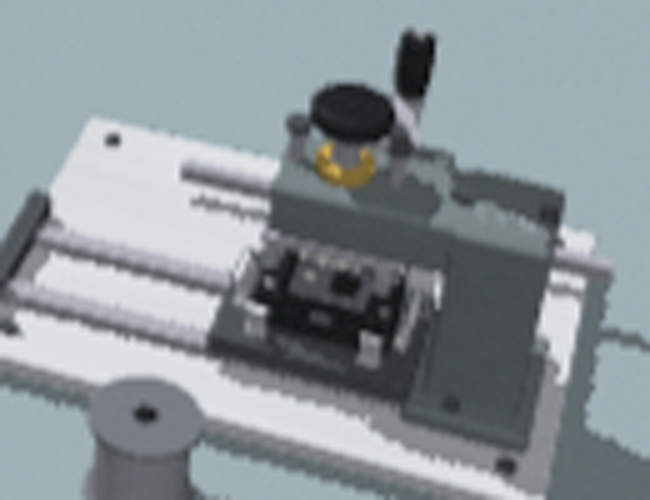

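The plunger is up, at (350,110) in the crop. The housing is in the nest under the head with its cover flush, at (335,275), and the arm is clear.

```bash
python3 -c "
from rig import ticket
print(ticket.sign_off())"
```

```text
the job is handed in; nothing more can be done
None
```

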